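# Open the dead-weight glue press and push the block out

### The job

The glue under the cork has set. Push the glue press's counterweighted arm up past its balance point so that it swings over and stays raised by itself, then push the wood-and-cork sanding block along its channel, out from under the foot, until it meets the end stop. Only push: do not lift the block, and leave the other things on the bench alone.

Things in the scene. Friction and masses are not known exactly. Their poses are not given: they have to be found in the camera images.
- press: glue press screwed to the bench: T-shaped plywood board 20 mm thick. Origin: on the bench top under the board; +x to the rear (from the arm's handle to its pivot), +y to the end stop (left, seen from the robot). Bed plank: x -70 to 30, y -140 to 195 mm. A leg 110 mm wide runs back to x = 188 mm with two green brackets (x 54 to 106, y within 50 mm, 142 mm high)
- press_lever (a joint): angle of the arm, rad. 0: arm level, pointing to the press's -x, foot on the block; grows as the handle goes up and over to the rear. Balance point about 0.86: below it the arm falls back onto the block, past it it goes on by itself, slowed by a stiff pivot, and rests at 1.92 (20 degrees past upright), its counterweight on a rubber buffer. About 1.5 N up at the handle starts it
- lever_handle (a point): centre of the dark wooden cross handle at the end of the arm: round bar 25 mm thick, 116 mm long, parallel to the press's y, 225 mm from the pivot. Arm down: 120 mm above the bench, 75 mm in front of the board's edge, nothing beneath it. The arm is a light wooden bar 32 mm wide, 24 mm thick, flush with the handle's middle
- lever_pivot (a point): the arm's pivot: x 80, y 0, z 120 mm of the press; its line is parallel to the press's y. Arm down: the counterweight, an iron cylinder 56 mm thick, sits 40 mm behind and 70 mm above it; the iron foot, 44 x 52 mm with a rubber sole, hangs 100 mm in front. Arm raised: the foot reaches 40 mm in front of the pivot, 205 mm above the bench
- end_stop (a point): middle of the end stop's inner face, at the channel's floor: x -20, y 175, z 20 mm of the press. The block has arrived when its end face meets this face; its centre is then 50 mm from it
- cork_block: the sanding block in the press: wood with a cork sole, 56 x 100 x 28 mm, about 0.12 kg, loose. Origin: centre of its underside; its 100 mm length is its y axis, along the channel, +y to the end stop; 4 mm of sideways play. It starts under the foot, within 20 mm of y = 0 of the press, and slides 105 to 145 mm
- mallet: carver's wooden mallet standing on its head, 72 mm across, 235 mm high; origin under its centre; bystander, to the left of the press
- birch_slice: birch log slice, 110 mm across, 26 mm thick, lying flat; origin under its centre; bystander, to the left of the press
- block_plane: small metal block plane, 50 x 150 x 62 mm; origin under its centre; bystander, to the left of the press
- offcut: weathered wood offcut, 38 x 83 x 23 mm; origin under its centre; bystander, to the right of the press
- channel_floor (a point): point on the floor of the block's channel, under the foot: x -20, y 0, z 20 mm of the press. The channel runs along the press's y, 60 mm wide (x -50 to 10 mm) between guide strips 14 mm high; its -y end, at y = -140 mm, is open, its +y end closed by the end stop, 26 mm high
There are look-alikes about, which are no part of the job. Leave any orange or turquoise look-alike of the cork_block alone.

How it is judged:
On the way, in this order (a step that is already met when the one before it is completed fails the run):
1. the arm stands raised against its buffer with the robot off the press (value of joint press_lever above 1.8 rad and contact force between each of the fingers, the arm and press below 0.1 N), for 0.3 s.
2. the block has been pushed along the channel to the end stop (y of cork_block in the frame of press above 0.119 m and value of joint press_lever above 1.8 rad), for 0.1 s.
At the end, for the whole second after the job is handed in: the arm rests raised by itself (joint above 1.8 rad) and the block lies flat and still in the channel, its end within 6 mm of the end stop (all of step 2 and y of cork_block in the frame of press below 0.13 m and x of cork_block in the frame of press between -0.026 and -0.014 m and z of cork_block in the frame of press below 0.024 m and angle between cork_block's own z axis and vertical below 0.08 rad and linear speed of cork_block below 0.02 m/s); the robot touches nothing.
It fails at once if the block is lifted more than 10 mm off the bed or tipped (z of cork_block in the frame of press above 0.03 m or angle between cork_block's own z axis and vertical above 0.3 rad).
It fails at once if the block is dragged out from under the lowered foot (value of joint press_lever below 0.6 rad and y of cork_block in the frame of press above 0.06 m).
It fails at once if a bystander is moved more than 20 mm (distance of any of mallet, birch_slice, block_plane, offcut from where it was at the start of the episode above 0.02 m).
It also fails if it takes over 54 s, if anything falls off the work surface, if the arm or the gripper's body presses on something with over 40 N, if the wrist force passes 120 N, or if a joint passes its speed limit or range.

### The arm

A 6-joint arm with a two-finger parallel gripper is mounted at the origin on a cart in front of the work surface, level with it; the furniture and walls round the work are solid. World frame = base frame: x ahead of the robot, y to its left, z up, the work surface at z = 0. Lengths are in m, angles in rad, forces in N, time in s.
With the tool pointing down it reaches from about 0.25 to 0.725 m from the base axis. Payload 4 kg.
Tool frame: the origin (TCP) lies midway between the tips of the shut fingers; the grasp point (between the pads) lies 19 mm behind it; z points along the fingers, y is the direction in which the jaws open and shut (so a half turn about z gives the same grasp; the last joint's range is limited). The gripper opens to 85 mm and grips with 20 to 120 N. Pads are 22 mm wide; open, the fingers measure 114 mm over their backs; the gripper's body (76 mm by 85 mm) begins 54 mm behind the grasp point. The pads swing forward as they close: fully open they stand 13 mm farther back than shut.
Start: joints at [1.164, 0.241, 0.005, 1.335, 0, 1.571], TCP at [0.198, 0.459, 0.231] pointing down, gripper open.
Joint ranges: [-2.72, 2.72], [-1.05, 1.87], [-1.09, 1.28], [-1.99, 2.15], [-1.42, 1.44], [-3.14, 3.14]. Speed limits (rad/s): [2.79, 2.79, 3.14, 3.14, 3.14, 3.14].

### API

Orientations are given as a unit quaternion [x, y, z, w].
In Python, from workcell import get_obs, camera, camera_model, job_done, masks_of gives the robot as it stands.
- The arm moves only by the tool jog_arm, never from a script. Its argument "deltas" is a list that holds one entry, the list of rows, each a list of 7 numbers: the shift along the tool's x, y, z in mm, then the turn, a rotation vector about the tool's x, y, z in degrees, then the finger opening in mm, from 0 to 85.4. A call has 1 to 5 rows; each row shifts and turns the pose as measured when the row begins, along the tool's axes as they then stand; what a row does not reach is not made up. A row lasts 1/10 s, in which the tool goes at most 50 mm and 8.59 degrees, less where a joint would pass 70% of its speed; a pose out of reach is approached as far as the arm can. A call with a gripper value outside its range is refused whole. The fingers move at their own pace and stop on an object; the grip force is fixed at half the most. Time passes only in rows, so rows that do not move let the fingers close. It gives the time, the measured TCP pose, the force and the opening at its end, in the units of the state.
- get_obs(): the state, without advancing time (a new reading comes with each control period).
- camera(name): name is "side" or "top"; returns the picture (400x640x3 uint8, red, green, blue); there is no depth.
- camera_model(name): a dict with "fovy" (degrees; the focal length in pixels is half the picture's height over the tangent of half this angle, whatever the lens; pixels are square), "cx", "cy" (the principal point, pixels), "k1" (the pictures are not rectified: a ray, as slopes to the right and down, at radius r is drawn at 1 + k1 r^2 times it, then the intrinsics apply), "pose" (4x4, takes a point from camera to world coordinates). Camera axes: x right, y down, z forward; pixel columns grow to the right and rows downward; lengths in m; the calibration is good to about 2 mm. A picture is of the moment at which its call begins. camera_model takes no time and is no camera call.
- job_done(): hands the job in, once; it reports no verdict.
Trained networks look in the newest picture that a camera, given by its name, has taken for a name from the list of things; names that differ only in an ending like _2 or _b are one class to them, and where a whole thing is asked for, a point or a joint stands for the part that bears it (a point fixed in the world has none). Each returns a list of dicts, best first, with "conf" (0 to 1); they miss things now and then, are a little off and sometimes report something else, mostly with a low value. They report only what shows in the picture. A call takes as long as a camera call. They do not tell look-alikes from the thing itself.
- masks_of(target, camera): "pixels" (400x640 bool, what is visible of it) and "at" ([column, row] in pixels, amid what is visible of it).
The state is a dict: "clock": time; "joint_pos": joint angles; "joint_vel": joint speeds; "tau": joint torques, N m; "eef_pos": TCP position; "tool_rot": TCP orientation; "ft_force": force on the tool from outside, world axes, zero at the start; "ft_torque": the same for the moment, N m; "grip_width": finger opening in m.
Only numpy, scipy, OpenCV 4.12 (cv2) and the standard library are available. Lean on these libraries where they do the work, as an engineer would, in place of code of your own. Each camera call takes 0.05 s, during which the arm holds its last target. There are 200 camera calls.

## Working session

There is one attempt and no reset: what is moved stays moved. The work goes in short steps, Python scripts to look and compute and a tool call to move; the robot and the scene stay as the last step left them, time stands still between calls to the robot, and variables do not carry over. Pictures are saved under pics/ and viewed, about 8 in all and at most 12, crops included, and the job is handed in when it is done.

Besides the shell and the picture viewer there is one more tool, called after "Emit:" as name(argument=value, ...) on one line, values as JSON. jog_arm: Moves the arm, as the interface text tells. Its arguments: {"type":"object","properties":{"deltas":{"type":"array"}},"required":["deltas"]}

```bash
mkdir -p pics; ls; cat > h.py <<'E'
import numpy as np, cv2
from workcell import *
def K(n):
    m=camera_model(n); f=200/np.tan(np.radians(m["fovy"])/2); return m,f
def proj(n,P):
    m,f=K(n); T=np.linalg.inv(np.array(m["pose"])); p=np.atleast_2d(P)@T[:3,:3].T+T[:3,3]
    s=p[:,:2]/p[:,2:]; r2=(s**2).sum(1,keepdims=True); s=s*(1+m["k1"]*r2)
    return s*f+[m["cx"],m["cy"]]
def ray(n,uv):
    m,f=K(n); d=(np.array(uv,float)-[m["cx"],m["cy"]])/f; s=d.copy()
    for _ in range(20): s=d/(1+m["k1"]*(s@s))
    T=np.array(m["pose"]); return T[:3,3],T[:3,:3]@np.r_[s,1]
def atz(n,uv,z):
    o,d=ray(n,uv); return o+d*(z-o[2])/d[2]
def save(n,name): 
    im=camera(n); cv2.imwrite(f"pics/{name}.png",im[:,:,::-1]); return im
E
python3 - <<'E'
from h import *
a=save("top","top0"); b=save("side","side0")
for n in ("top","side"):
    m=camera_model(n); print(n,m["fovy"],m["k1"],np.round(m["pose"],3).tolist())
    for t in ["cork_block","press","lever_handle","mallet","birch_slice","block_plane","offcut"]:
        for r in masks_of(t,n): 
            print(t,round(r["conf"],2),np.round(r["at"]),r["pixels"].sum(), np.round(atz(n,r["at"],0.12 if t=="lever_handle" else .03),3))
o=get_obs(); print(o["clock"],o["tool_rot"],o["eef_pos"])
E
```

```text
pics
top 47.73963539824008 -0.05945280838724173 [[-0.014, -0.995, 0.101, 0.407], [-1.0, 0.014, -0.003, -0.071], [0.001, -0.101, -0.995, 1.621], [0.0, 0.0, 0.0, 1.0]]
cork_block 0.95 [411. 165.] 489 [ 0.711 -0.405  0.03 ]
cork_block 0.94 [416. 241.] 497 [ 0.44  -0.415  0.03 ]
cork_block 0.78 [367. 202.] 159 [ 0.578 -0.245  0.03 ]
press 0.9 [348. 197.] 4339 [ 0.597 -0.176  0.03 ]
lever_handle 0.83 [356. 206.] 1302 [ 0.558 -0.197  0.12 ]
mallet 0.79 [220. 201.] 398 [0.591 0.276 0.03 ]
birch_slice 0.79 [235. 242.] 788 [0.443 0.222 0.03 ]
block_plane 0.65 [178. 227.] 630 [0.501 0.425 0.03 ]
side 50.82578213967966 -0.0012306543663003805 [[0.997, 0.047, -0.06, 0.633], [0.076, -0.621, 0.78, -1.219], [-0.001, -0.782, -0.623, 1.022], [0.0, 0.0, 0.0, 1.0]]
cork_block 0.95 [276. 286.] 689 [ 0.443 -0.421  0.03 ]
cork_block 0.8 [360. 291.] 720 [ 0.694 -0.421  0.03 ]
cork_block 0.7 [325. 241.] 293 [ 0.576 -0.22   0.03 ]
press 0.56 [336. 228.] 4531 [ 0.612 -0.154  0.03 ]
lever_handle 0.72 [330. 214.] 1466 [ 0.589 -0.186  0.12 ]
mallet 0.69 [338. 150.] 536 [0.597 0.341 0.03 ]
birch_slice 0.56 [300. 168.] 415 [0.45  0.196 0.03 ]
block_plane 0.76 [315. 143.] 345 [0.494 0.394 0.03 ]
offcut 0.65 [261. 331.] 337 [ 0.429 -0.574  0.03 ]
0.8 [2.01978316e-01 9.79389993e-01 3.01379629e-05 6.61025204e-07] [0.19782706 0.45920871 0.23132993]
```

```bash
python3 - <<'E'
import cv2
a=cv2.imread("pics/top0.png")[120:280,260:460]; b=cv2.imread("pics/side0.png")[170:330,240:440]
cv2.imwrite("pics/crops.png",cv2.resize(cv2.vconcat([a,b])[:, :],None,fx=2.5,fy=2.5,interpolation=cv2.INTER_CUBIC)[:400]) 
c=cv2.resize(cv2.hconcat([a,b]),None,fx=2,fy=2,interpolation=cv2.INTER_CUBIC); cv2.imwrite("pics/crops.png",c)
E
```

```text
(no output)
```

View pics/crops.png

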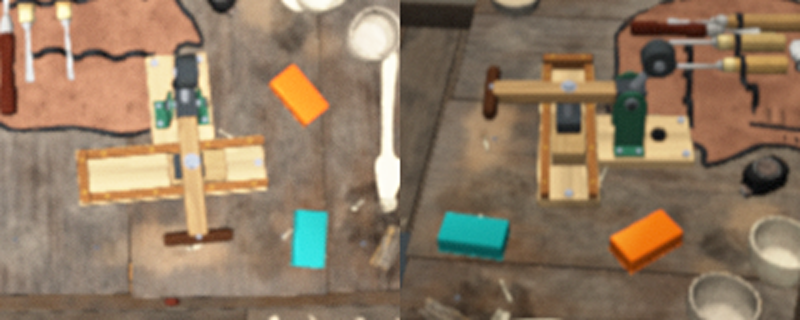

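View pics/top0.png

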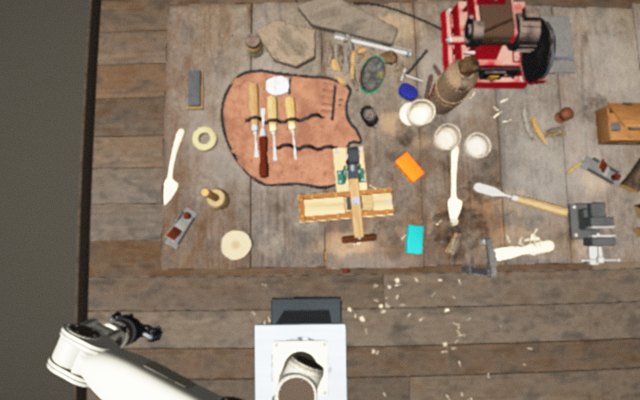

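The real block is the wooden one under the arm, at top (367,202) and side (325,241). The look-alikes are the orange block at top (409,165) and the turquoise one at top (416,241). Next I fit the press pose from its corners and handle.

```bash
cat >> h.py <<'E'
def W(p,P): 
    P=np.atleast_2d(P); c,s=np.cos(p[2]),np.sin(p[2])
    return np.c_[p[0]+c*P[:,0]-s*P[:,1],p[1]+s*P[:,0]+c*P[:,1],P[:,2]]
E
python3 - <<'E'
from h import *
from scipy.optimize import least_squares
top=[((-.07,.195,.02),(301,221.5)),((.03,.195,.034),(299,195)),((-.07,-.14,.02),(393.5,213.5)),((.03,-.14,.034),(391.5,188.5)),((-.145,0,.132),(359,238.5)),((.188,.055,.02),(333,148)),((.188,-.055,.02),(363.5,146))]
side=[((-.07,-.14,.0),(310.5,269.5)),((.03,-.14,.0),(335,269.5)),((-.145,0,.12),(286,216.5)),((.188,-.055,.02),(386.5,249.5))]
def res(p): return np.concatenate([(proj(n,W(p,[a for a,_ in L]))-[b for _,b in L]).ravel() for n,L in(("top",top),("side",side))])
r=least_squares(res,[.58,-.2,.0],loss="soft_l1"); p=r.x; print(p,np.round(res(p).reshape(-1,2),1))
np.save("press.npy",p)
print("handle,pivot,stop",np.round(W(p,[(-.145,0,.12),(.08,0,.12),(-.02,.175,.02),(-.02,0,.048)]),3))
for n in("top","side"):
    im=cv2.imread(f"pics/{n}0.png")
    pts=W(p,[(-.07,.195,.02),(.03,.195,.02),(.03,-.14,.02),(-.07,-.14,.02)])
    big=cv2.resize(im,None,fx=4,fy=4,interpolation=cv2.INTER_CUBIC)
    pl=lambda q,c:cv2.polylines(big,[np.round(proj(n,W(p,q))*4+1.5).astype(int)],True,c,1)
    pl([(-.07,.195,.02),(.03,.195,.02),(.03,-.14,.02),(-.07,-.14,.02)],(0,0,255))
    pl([(-.145,.058,.12),(-.145,-.058,.12)],(255,0,0))
    pl([(-.02,.05,.048),(-.02,-.05,.048)],(0,255,0)); pl([(-.02,.175,.02),(-.02,-.14,.02)],(255,0,255))
    u,v=proj(n,W(p,[(0,0,.05)]))[0]*4; u,v=int(u),int(v)
    cv2.imwrite(f"pics/f_{n}.png",big[v-200:v+220,u-260:u+260])
a=cv2.imread("pics/f_top.png");b=cv2.imread("pics/f_side.png"); cv2.imwrite("pics/f.png",cv2.resize(cv2.hconcat([a,b]),(800,323)))
E
```

```text
[ 0.59270668 -0.19511768  0.06625671] [[-1.3  1.2]
 [-1.6 -0.7]
 [ 0.1  1.6]
 [ 0.  -1.7]
 [ 0.1 -0. ]
 [-0.1  0.4]
 [-0.2  0.1]
 [-2.4  4. ]
 [ 4.8  4.3]
 [-0.3 -1.1]
 [ 1.   0.6]]
handle,pivot,stop [[ 0.448 -0.205  0.12 ]
 [ 0.673 -0.19   0.12 ]
 [ 0.561 -0.022  0.02 ]
 [ 0.573 -0.196  0.048]]
```

View pics/f.png

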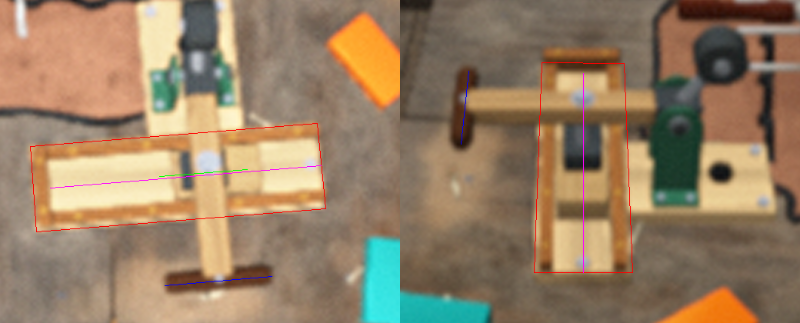

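```bash
cat >> h.py <<'E'
from scipy.spatial.transform import Rotation as R, Slerp
p=None
try: p=np.load("press.npy")
except Exception: pass
def tool(tilt,dyaw=0):  # tilt deg up from straight down, toward press +x; dyaw deg about vertical
    b=np.array([[-1,0,0],[0,1,0],[0,0,-1.]])
    return R.from_euler("z",p[2]+np.radians(dyaw))*R.from_euler("y",-tilt,degrees=True)*R.from_matrix(b)
def plan(legs):
    """legs: (press xyz, R, n rows, opening mm)"""
    o=get_obs(); x=np.array(o["eef_pos"]); r=R.from_quat(o["tool_rot"])
    print("clock",o["clock"],"press TCP",np.round(inv(x),4),"F",np.round(o["ft_force"],1))
    for q,rt,n,g in legs:
        X=W(p,q)[0]; S=Slerp([0,1],R.concatenate([r,rt])); x0=x
        for i in range(1,n+1):
            x1=x0+(X-x0)*i/n; r1=S(i/n)
            d=r.inv().apply(x1-x)*1000; v=np.degrees((r.inv()*r1).as_rotvec())
            print([round(float(k),1) for k in np.r_[d,v]]+[g]); x,r=x1,r1
        print("--")
def inv(x): c,s=np.cos(p[2]),np.sin(p[2]); d=np.array(x[:2])-p[:2]; return np.array([c*d[0]+s*d[1],-s*d[0]+c*d[1],x[2]])
E
python3 - <<'E'
from h import *
plan([((-.245,0,.22),tool(45),15,0)])
E
```

```text
clock 0.8 press TCP [-0.3507  0.679   0.2313] F [-0.4  0.3 -1.1]
[-26.9, -37.1, 0.8, -0.7, -2.9, -1.7, 0]
[-25.7, -37.9, 1.6, -0.7, -2.9, -1.7, 0]
[-24.5, -38.7, 2.5, -0.7, -2.9, -1.7, 0]
[-23.2, -39.4, 3.2, -0.7, -2.9, -1.7, 0]
[-21.8, -40.1, 3.9, -0.7, -2.9, -1.7, 0]
[-20.4, -40.8, 4.4, -0.7, -2.9, -1.7, 0]
[-18.9, -41.5, 4.9, -0.7, -2.9, -1.7, 0]
[-17.4, -42.1, 5.4, -0.7, -2.9, -1.7, 0]
[-15.8, -42.6, 5.7, -0.7, -2.9, -1.7, 0]
[-14.2, -43.1, 5.9, -0.7, -2.9, -1.7, 0]
[-12.6, -43.6, 6.1, -0.7, -2.9, -1.7, 0]
[-11.0, -44.1, 6.1, -0.7, -2.9, -1.7, 0]
[-9.4, -44.4, 6.1, -0.7, -2.9, -1.7, 0]
[-7.7, -44.8, 6.0, -0.7, -2.9, -1.7, 0]
[-6.1, -45.0, 5.8, -0.7, -2.9, -1.7, 0]
--
```

Emit:
jog_arm(deltas=[[[-27,-37,1,-0.7,-2.9,-1.7,0],[-26,-38,2,-0.7,-2.9,-1.7,0],[-24,-39,2,-0.7,-2.9,-1.7,0],[-23,-39,3,-0.7,-2.9,-1.7,0],[-22,-40,4,-0.7,-2.9,-1.7,0]]])

```text
clock: 1.3
eef_pos: [0.2513, 0.2346, 0.2254]
tool_rot: [0.122, 0.983, 0.004, 0.134]
ft_force: [0.8, 0.6, 0.4]
grip_width: 0.0118
```

Emit:
jog_arm(deltas=[[[-20,-41,4,-0.7,-2.9,-1.7,0],[-19,-41,5,-0.7,-2.9,-1.7,0],[-17,-42,5,-0.7,-2.9,-1.7,0],[-16,-43,6,-0.7,-2.9,-1.7,0],[-14,-43,6,-0.7,-2.9,-1.7,0]]])

```text
clock: 1.8
eef_pos: [0.2988, 0.029, 0.2232]
tool_rot: [0.045, 0.966, 0.012, 0.253]
ft_force: [0.9, 0.1, 0.7]
grip_width: -0.0003
```

```bash
python3 - <<'E'
from h import *
plan([((-.245,0,.22),tool(45),5,0),((-.20,0,.08),tool(45),4,0)])
E
```

```text
clock 1.8 press TCP [-0.2785  0.2431  0.2232] F [0.9 0.1 0.7]
[-12.8, -47.1, 5.4, -0.6, -3.1, -1.7, 0]
[-11.1, -47.5, 5.6, -0.6, -3.1, -1.7, 0]
[-9.4, -47.8, 5.6, -0.6, -3.1, -1.7, 0]
[-7.7, -48.1, 5.6, -0.6, -3.1, -1.7, 0]
[-6.0, -48.4, 5.4, -0.6, -3.1, -1.7, 0]
--
[16.8, -0.0, 32.7, 0.0, 0.0, 0.0, 0]
[16.8, -0.0, 32.7, 0.0, 0.0, 0.0, 0]
[16.8, -0.0, 32.7, 0.0, 0.0, 0.0, 0]
[16.8, -0.0, 32.7, 0.0, 0.0, -0.0, 0]
--
```

Emit:
jog_arm(deltas=[[[-13,-47,5,-0.6,-3.1,-1.7,0],[-11,-47,6,-0.6,-3.1,-1.7,0],[-9,-48,6,-0.6,-3.1,-1.7,0],[-8,-48,6,-0.6,-3.1,-1.7,0],[-6,-48,5,-0.6,-3.1,-1.7,0]]])

```text
clock: 2.3
eef_pos: [0.3312, -0.1284, 0.2162]
tool_rot: [-0.007, 0.942, 0.018, 0.335]
ft_force: [2.6, -0.2, 1.2]
grip_width: 0.0002
```

```bash
python3 - <<'E'
from h import *
plan([((-.23,0,.08),tool(45),5,0),((-.155,0,.075),tool(45),3,0)])
E
```

```text
clock 2.3 press TCP [-0.2566  0.0839  0.2162] F [ 2.6 -0.2  1.2]
[12.2, -17.3, 24.5, -0.1, -1.2, -0.6, 0]
[12.9, -17.2, 24.3, -0.1, -1.2, -0.6, 0]
[13.6, -17.1, 24.0, -0.1, -1.2, -0.6, 0]
[14.2, -17.0, 23.7, -0.1, -1.2, -0.6, 0]
[14.9, -16.9, 23.3, -0.1, -1.2, -0.6, 0]
--
[-16.5, -0.0, 18.9, 0.0, -0.0, 0.0, 0]
[-16.5, -0.0, 18.9, 0.0, -0.0, 0.0, 0]
[-16.5, -0.0, 18.9, 0.0, 0.0, 0.0, 0]
--
```

Emit:
jog_arm(deltas=[[[12,-17,24,-0.1,-1.2,-0.6,0],[13,-17,24,-0.1,-1.2,-0.6,0],[13,-17,24,-0.1,-1.2,-0.6,0],[14,-17,24,-0.1,-1.2,-0.6,0],[15,-17,23,-0.1,-1.2,-0.6,0]]])

```text
clock: 2.8
eef_pos: [0.365, -0.2281, 0.0862]
tool_rot: [-0.027, 0.919, 0.001, 0.392]
ft_force: [0.8, -0.0, 0.3]
grip_width: -0.0
```

Emit:
jog_arm(deltas=[[[0,0,0,0,0,0,0]]])

```text
clock: 2.9
eef_pos: [0.3635, -0.2279, 0.0808]
tool_rot: [-0.023, 0.921, 0.005, 0.389]
ft_force: [-0.2, 0.5, 0.7]
grip_width: 0.0002
```

```bash
python3 - <<'E'
from h import *
plan([((-.155,0,.065),tool(45),3,0)])
save("side","s1"); im=save("top","t1")
a=cv2.imread("pics/s1.png")[130:290,200:400];b=cv2.imread("pics/t1.png")[150:310,270:470]
cv2.imwrite("pics/c1.png",cv2.resize(cv2.hconcat([a,b]),None,fx=2,fy=2,interpolation=cv2.INTER_CUBIC))
E
```

```text
clock 2.9 press TCP [-0.2309 -0.0175  0.0808] F [-0.2  0.5  0.7]
[-13.8, 6.4, 21.7, -0.4, 0.3, -0.1, 0]
[-13.9, 6.2, 21.7, -0.4, 0.3, -0.1, 0]
[-14.0, 6.0, 21.6, -0.4, 0.3, -0.1, 0]
--
```

View pics/c1.png

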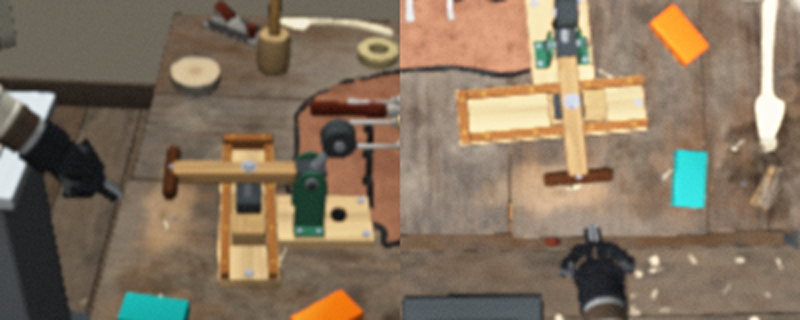

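The gripper is shut and tilted in front of the handle (side view: tip near (257,228) in the full picture, handle at (286,216)). I'll go under the handle and raise it along the arc.

Emit:
jog_arm(deltas=[[[-14,6,22,-0.4,0.3,-0.1,0],[-14,6,22,-0.4,0.3,-0.1,0],[-14,6,22,-0.4,0.3,-0.1,0],[0,0,0,0,0,0,0]]])

```text
clock: 3.4
eef_pos: [0.4453, -0.2067, 0.0809]
tool_rot: [-0.034, 0.92, 0.004, 0.39]
ft_force: [-0.3, -0.1, 0.7]
grip_width: 0.0003
```

```bash
python3 - <<'E'
from h import *
H=lambda t:(.08-.225*np.cos(t)-.004,0,.12+.225*np.sin(t)-.030)
plan([(H(.0),tool(45),1,0)]+[(H(t),tool(45),1,0) for t in np.arange(.13,1.2,.13)])
E
```

```text
clock 3.4 press TCP [-0.1478 -0.0017  0.0809] F [-0.3 -0.1  0.7]
[-5.8, 1.6, -7.2, -0.8, 0.9, 0.7, 0]
--
[-22.0, -0.0, -19.3, 0.0, -0.0, -0.0, 0]
--
[-24.3, 0.0, -16.3, 0.0, 0.0, 0.0, 0]
--
[-26.2, -0.0, -13.0, 0.0, 0.0, 0.0, 0]
--
[-27.6, 0.0, -9.5, 0.0, 0.0, 0.0, 0]
--
[-28.6, 0.0, -5.8, 0.0, 0.0, 0.0, 0]
--
[-29.2, -0.0, -2.1, 0.0, 0.0, 0.0, 0]
--
[-29.2, 0.0, 1.7, 0.0, 0.0, 0.0, 0]
--
[-28.7, -0.0, 5.5, 0.0, 0.0, 0.0, 0]
--
[-27.7, -0.0, 9.2, 0.0, 0.0, 0.0, 0]
--
```

Emit:
jog_arm(deltas=[[[-6,2,-7,-0.8,0.9,0.7,0],[-22,0,-19,0,0,0,0],[-24,0,-16,0,0,0,0],[-26,0,-13,0,0,0,0]]])

```text
clock: 3.8
eef_pos: [0.4553, -0.1975, 0.1809]
tool_rot: [-0.031, 0.924, 0.012, 0.38]
ft_force: [0.9, -0.8, -1.5]
grip_width: 0.0
```

```bash
python3 - <<'E'
from h import *
H=lambda t:(.08-.225*np.cos(t)-.004,0,.12+.225*np.sin(t)-.030)
plan([(H(t),tool(45),1,0) for t in np.arange(.52,1.2,.13)])
save("side","s2")
a=cv2.imread("pics/s2.png")[110:270,230:430]
cv2.imwrite("pics/c2.png",cv2.resize(a,None,fx=2,fy=2,interpolation=cv2.INTER_CUBIC))
E
```

```text
clock 3.8 press TCP [-0.1372  0.0067  0.1809] F [ 0.9 -0.8 -1.5]
[-27.4, -6.8, -2.2, -0.0, -0.3, 0.1, 0]
--
[-28.6, 0.0, -5.8, 0.0, 0.0, 0.0, 0]
--
[-29.2, -0.0, -2.1, 0.0, 0.0, 0.0, 0]
--
[-29.2, 0.0, 1.7, 0.0, 0.0, 0.0, 0]
--
[-28.7, -0.0, 5.5, 0.0, 0.0, 0.0, 0]
--
[-27.7, -0.0, 9.2, 0.0, 0.0, 0.0, 0]
--
```

View pics/c2.png

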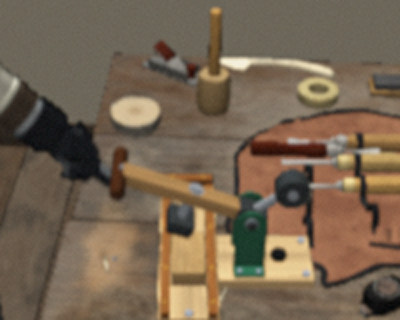

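The arm is rising, at about 0.4 rad, with the finger under the handle at (290,197). I'll keep pushing.

Emit:
jog_arm(deltas=[[[-27,-6,-2,0,0,0,0],[-29,0,-6,0,0,0,0],[-29,0,-2,0,0,0,0],[-29,0,2,0,0,0,0],[-29,0,5,0,0,0,0]]])

```text
clock: 4.35
eef_pos: [0.5498, -0.1911, 0.3067]
tool_rot: [-0.034, 0.921, 0.005, 0.388]
ft_force: [-0.2, -0.0, -0.4]
grip_width: 0.0001
```

```bash
python3 - <<'E'
from h import *
H=lambda t:(.08-.225*np.cos(t)-.004,0,.12+.225*np.sin(t)-.030)
plan([(H(t),tool(45),1,0) for t in np.arange(1.0,1.2,.13)])
save("side","s3")
a=cv2.imread("pics/s3.png")[70:270,230:430]
cv2.imwrite("pics/c3.png",cv2.resize(a,None,fx=2,fy=2,interpolation=cv2.INTER_CUBIC))
E
```

```text
clock 4.35 press TCP [-0.0425  0.0068  0.3067] F [-0.2 -0.  -0.4]
[21.8, -6.4, 17.0, -0.7, 0.7, 0.7, 0]
--
[-28.1, -0.0, 8.1, 0.0, 0.0, -0.0, 0]
--
```

View pics/c3.png

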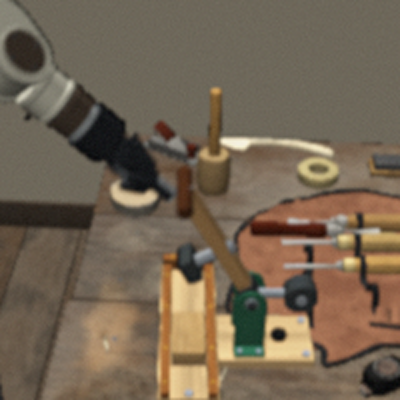

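The handle is at about 1.05 rad and no longer loads the finger. I'll wait in place and check.

Emit:
jog_arm(deltas=[[[0,0,0,0,0,0,0],[0,0,0,0,0,0,0],[0,0,0,0,0,0,0],[0,0,0,0,0,0,0],[0,0,0,0,0,0,0]]])

```text
clock: 4.9
eef_pos: [0.5492, -0.189, 0.3159]
tool_rot: [-0.037, 0.918, 0.003, 0.394]
ft_force: [0.2, -0.8, 0.7]
grip_width: -0.0003
```

Emit:
jog_arm(deltas=[[[0,0,-20,0,0,0,0],[0,0,-30,0,0,0,0],[0,0,-30,0,0,0,0],[0,0,-30,0,0,0,0],[0,0,0,0,0,0,0]]])

```text
clock: 5.4
eef_pos: [0.4645, -0.1923, 0.3877]
tool_rot: [-0.035, 0.92, 0.006, 0.39]
ft_force: [-0.2, -0.4, 0.5]
grip_width: -0.0003
```

```bash
python3 - <<'E'
from h import *
save("side","s4"); save("top","t4")
a=cv2.imread("pics/s4.png")[90:290,230:430];b=cv2.imread("pics/t4.png")[110:310,260:460]
cv2.imwrite("pics/c4.png",cv2.resize(cv2.hconcat([a,b]),None,fx=2,fy=2,interpolation=cv2.INTER_CUBIC))
print(get_obs()["clock"],inv(get_obs()["eef_pos"]))
for n in("top","side"):
  for y in (-.07,-.06,-.05,-.04,-.03): print(n,y,proj(n,W(p,[(-.02,y,.048),(-.02,y,.02)])).round(1).tolist())
for th in (1.7,1.92): print(th, proj("side",W(p,[(.08-.225*np.cos(th),0,.12+.225*np.sin(th))])))
E
```

```text
5.5 [-0.12732505  0.01188003  0.38412224]
top -0.07 [[373.7, 201.9], [372.8, 202.8]]
top -0.06 [[370.9, 202.1], [370.0, 203.0]]
top -0.05 [[368.0, 202.4], [367.2, 203.2]]
top -0.04 [[365.2, 202.6], [364.4, 203.4]]
top -0.03 [[362.3, 202.8], [361.6, 203.7]]
side -0.07 [[324.1, 246.9], [324.0, 253.0]]
side -0.06 [[324.1, 244.7], [324.0, 250.8]]
side -0.05 [[324.1, 242.5], [324.0, 248.6]]
side -0.04 [[324.1, 240.3], [324.0, 246.4]]
side -0.03 [[324.1, 238.2], [324.0, 244.2]]
1.7 [[369.27168675 158.25123737]]
1.92 [[385.42065859 161.68690237]]
```

View pics/c4.png

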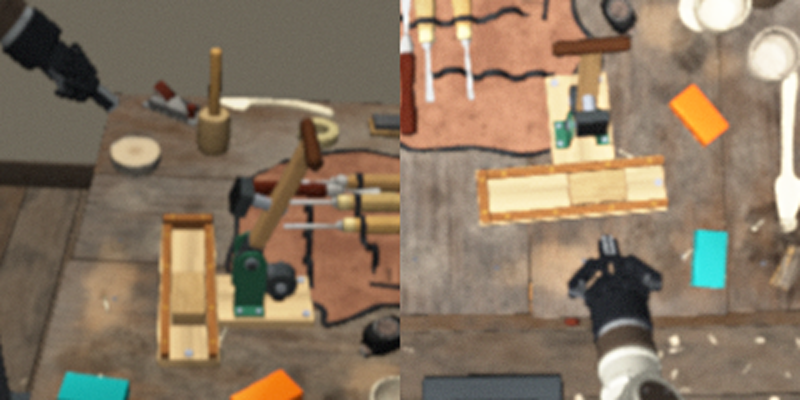

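The arm rests raised: handle at side (385.5,161.5), where 1.92 rad predicts (385.4,161.7). The block's near end is at top (373.5,202), so y ≈ -0.07 and its centre is near -0.02. Next I come down into the channel behind it.

```bash
python3 - <<'E'
from h import *
plan([((-.06,-.115,.13),tool(20),7,0),((-.02,-.115,.06),tool(20),3,0)])
E
```

```text
clock 5.5 press TCP [-0.1273  0.0119  0.3841] F [-0.2  0.1 -0.2]
[19.4, -17.7, 32.4, -0.1, 3.7, 0.1, 0]
[17.3, -17.7, 33.5, -0.1, 3.7, 0.1, 0]
[15.1, -17.8, 34.6, -0.1, 3.7, 0.1, 0]
[12.8, -17.9, 35.4, -0.1, 3.7, 0.1, 0]
[10.5, -17.9, 36.1, -0.1, 3.7, 0.1, 0]
[8.2, -18.0, 36.7, -0.1, 3.7, 0.1, 0]
[5.8, -18.1, 37.1, -0.1, 3.7, 0.1, 0]
--
[-4.5, 0.0, 26.5, 0.0, 0.0, 0.0, 0]
[-4.5, -0.0, 26.5, 0.0, 0.0, -0.0, 0]
[-4.5, 0.0, 26.5, 0.0, 0.0, 0.0, 0]
--
```

Emit:
jog_arm(deltas=[[[19,-18,32,0,3.7,0,0],[17,-18,33,0,3.7,0,0],[15,-18,35,0,3.7,0,0],[13,-18,35,0,3.7,0,0]]])

```text
clock: 5.9
eef_pos: [0.5095, -0.2644, 0.2368]
tool_rot: [-0.036, 0.964, 0.0, 0.264]
ft_force: [0.5, 0.1, 0.7]
grip_width: -0.0001
```

Emit:
jog_arm(deltas=[[[10,-18,36,0,3.7,0,0],[8,-18,37,0,3.7,0,0],[6,-18,37,0,3.7,0,0],[0,0,0,0,0,0,0]]])

```text
clock: 6.3
eef_pos: [0.5398, -0.3156, 0.1049]
tool_rot: [-0.037, 0.987, 0.004, 0.155]
ft_force: [-0.9, 0.4, 0.1]
grip_width: -0.0002
```

```bash
python3 - <<'E'
from h import *
plan([((-.02,-.115,.06),tool(20),4,0),((-.02,-.115,.03),tool(20),2,0)])
E
```

```text
clock 6.3 press TCP [-0.0608 -0.1167  0.1049] F [-0.9  0.4  0.1]
[-6.3, 0.4, 13.8, -0.0, -0.5, 0.1, 0]
[-6.1, 0.4, 13.9, -0.0, -0.5, 0.1, 0]
[-6.0, 0.4, 13.9, -0.0, -0.5, 0.1, 0]
[-5.9, 0.4, 14.0, -0.0, -0.5, 0.1, 0]
--
[5.1, 0.0, 14.1, -0.0, -0.0, 0.0, 0]
[5.1, 0.0, 14.1, 0.0, 0.0, 0.0, 0]
--
```

Emit:
jog_arm(deltas=[[[-6,0,14,0,-0.5,0,0],[-6,0,14,0,-0.5,0,0],[-6,1,14,0,-0.5,0,0],[-6,0,14,0,-0.5,0,0],[0,0,0,0,0,0,0]]])

```text
clock: 6.8
eef_pos: [0.5784, -0.3056, 0.0478]
tool_rot: [-0.037, 0.985, 0.01, 0.168]
ft_force: [-0.6, 0.5, -0.1]
grip_width: -0.0
```

```bash
python3 - <<'E'
from h import *
plan([((-.02,-.115,.031),tool(20),2,0)])
save("side","s5"); save("top","t5")
a=cv2.imread("pics/s5.png")[170:290,250:400];b=cv2.imread("pics/t5.png")[150:270,280:430]
cv2.imwrite("pics/c5.png",cv2.resize(cv2.hconcat([a,b]),None,fx=2.6,fy=2.6,interpolation=cv2.INTER_CUBIC))
E
```

```text
clock 6.8 press TCP [-0.0216 -0.1093  0.0478] F [-0.6  0.5 -0.1]
[2.0, -2.9, 8.2, 0.3, -0.3, 0.2, 0]
[2.1, -2.9, 8.2, 0.3, -0.3, 0.2, 0]
--
```

View pics/c5.png

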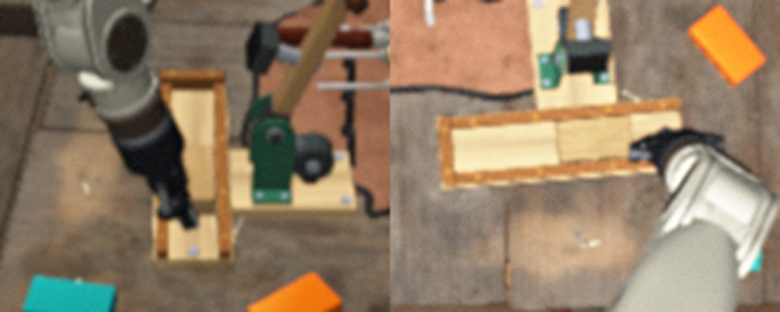

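The fingers are over the channel (side crop, about (185,215)), behind the block. Down and push.

Emit:
jog_arm(deltas=[[[2,-2,8,0.3,-0.3,0.2,0],[2,-2,8,0.3,-0.3,0.2,0],[0,0,0,0,0,0,0]]])

```text
clock: 7.2
eef_pos: [0.5807, -0.3111, 0.0348]
tool_rot: [-0.032, 0.984, 0.003, 0.175]
ft_force: [-0.1, 0.3, -0.6]
grip_width: -0.0002
```

```bash
python3 - <<'E'
from h import *
plan([((-.02,.04,.031),tool(20),9,0)])
E
```

```text
clock 7.2 press TCP [-0.0197 -0.115   0.0348] F [-0.1  0.3 -0.6]
[0.2, 17.2, 0.3, -0.0, 0.0, -0.0, 0]
[0.2, 17.2, 0.3, -0.0, 0.0, -0.0, 0]
[0.2, 17.2, 0.3, -0.0, 0.0, -0.0, 0]
[0.2, 17.2, 0.3, -0.0, 0.0, -0.0, 0]
[0.2, 17.2, 0.3, -0.0, 0.0, -0.0, 0]
[0.2, 17.2, 0.3, -0.0, 0.0, -0.0, 0]
[0.2, 17.2, 0.4, -0.0, 0.0, -0.0, 0]
[0.2, 17.2, 0.4, -0.0, 0.0, -0.0, 0]
[0.2, 17.2, 0.4, -0.0, 0.0, -0.0, 0]
--
```

Emit:
jog_arm(deltas=[[[0,15,1,0,0,0,0],[0,15,1,0,0,0,0],[0,15,1,0,0,0,0],[0,15,0,0,0,0,0],[0,15,0,0,0,0,0]]])

```text
clock: 7.7
eef_pos: [0.5768, -0.2326, 0.0327]
tool_rot: [-0.031, 0.984, 0.002, 0.177]
ft_force: [-0.8, 0.6, 0.7]
grip_width: 0.0
```

```bash
python3 - <<'E'
from h import *
plan([((-.02,.04,.031),tool(20),6,0)])
E
```

```text
clock 7.7 press TCP [-0.0184 -0.0363  0.0327] F [-0.8  0.6  0.7]
[0.4, 12.7, 0.1, -0.1, 0.1, -0.0, 0]
[0.4, 12.7, 0.1, -0.1, 0.1, -0.0, 0]
[0.4, 12.7, 0.1, -0.1, 0.1, -0.0, 0]
[0.4, 12.7, 0.1, -0.1, 0.1, -0.0, 0]
[0.4, 12.7, 0.1, -0.1, 0.1, -0.0, 0]
[0.4, 12.7, 0.2, -0.1, 0.1, -0.0, 0]
--
```

Emit:
jog_arm(deltas=[[[0,13,0,0,0,0,0],[0,13,0,0,0,0,0],[0,13,0,0,0,0,0],[0,13,0,0,0,0,0],[0,13,0,0,0,0,0]]])

```text
clock: 8.2
eef_pos: [0.5723, -0.1604, 0.0327]
tool_rot: [-0.032, 0.984, 0.002, 0.177]
ft_force: [-0.4, -0.9, -1.0]
grip_width: -0.0003
```

```bash
python3 - <<'E'
from h import *
plan([((-.02,.07,.031),tool(20),6,0)])
save("side","s6"); save("top","t6")
a=cv2.imread("pics/s6.png")[150:270,250:400];b=cv2.imread("pics/t6.png")[150:270,280:430]
cv2.imwrite("pics/c6.png",cv2.resize(cv2.hconcat([a,b]),None,fx=2.6,fy=2.6,interpolation=cv2.INTER_CUBIC))
E
```

```text
clock 8.2 press TCP [-0.0181  0.036   0.0327] F [-0.4 -0.9 -1. ]
[0.4, 5.7, 0.1, -0.1, 0.1, -0.0, 0]
[0.4, 5.7, 0.1, -0.1, 0.1, -0.0, 0]
[0.4, 5.7, 0.1, -0.1, 0.1, -0.0, 0]
[0.4, 5.7, 0.1, -0.1, 0.1, -0.0, 0]
[0.4, 5.7, 0.1, -0.1, 0.1, -0.0, 0]
[0.4, 5.7, 0.1, -0.1, 0.1, -0.0, 0]
--
```

View pics/c6.png

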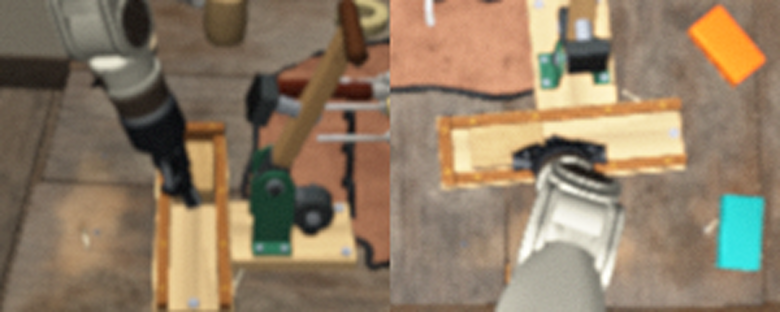

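The block is sliding with the finger and is about 27 mm from the stop (top crop 473 against 453). I'll push on gently.

Emit:
jog_arm(deltas=[[[0,6,0,0,0,0,0],[0,5,0,0,0,0,0],[0,5,0,0,0,0,0],[0,4,0,0,0,0,0]]])

```text
clock: 8.7
eef_pos: [0.5712, -0.1395, 0.0326]
tool_rot: [-0.032, 0.984, 0.002, 0.177]
ft_force: [0.3, -1.8, 0.6]
grip_width: -0.0003
```

Emit:
jog_arm(deltas=[[[0,3,0,0,0,0,0],[0,3,0,0,0,0,0]]])

```text
clock: 8.9
eef_pos: [0.5708, -0.1334, 0.0326]
tool_rot: [-0.032, 0.984, 0.002, 0.177]
ft_force: [1.1, -2.0, 0.2]
grip_width: -0.0001
```

Emit:
jog_arm(deltas=[[[0,3,0,0,0,0,0],[0,3,0,0,0,0,0]]])

```text
clock: 9.1
eef_pos: [0.5714, -0.1333, 0.0334]
tool_rot: [-0.029, 0.984, -0.005, 0.177]
ft_force: [-0.6, -10.1, -0.9]
grip_width: 0.0003
```

```bash
python3 - <<'E'
from h import *
plan([((-.02,.07,.031),tool(20),1,0)])
E
```

```text
clock 9.1 press TCP [-0.0172  0.0631  0.0334] F [ -0.6 -10.1  -0.9]
[3.5, 6.9, 1.1, -1.3, 0.4, -0.2, 0]
--
```

Contact with the stop: 10 N at TCP y = 0.063, against about 0.06 predicted. Back off and raise.

Emit:
jog_arm(deltas=[[[0,-5,0,0,0,0,0],[0,-15,0,0,0,0,0],[0,-15,0,0,0,0,0],[0,0,0,0,0,0,0]]])

```text
clock: 9.5
eef_pos: [0.5736, -0.1702, 0.0342]
tool_rot: [-0.029, 0.984, -0.004, 0.178]
ft_force: [-0.5, 0.4, 0.7]
grip_width: 0.0002
```

Emit:
jog_arm(deltas=[[[0,0,-30,0,0,0,0],[0,0,-40,0,0,0,0],[10,0,-45,0,0,0,0],[20,0,-45,0,0,0,0],[20,-20,-40,0,0,0,0]]])

```text
clock: 10.0
eef_pos: [0.4541, -0.1923, 0.2034]
tool_rot: [-0.03, 0.985, 0.0, 0.172]
ft_force: [-0.2, -1.2, 0.2]
grip_width: -0.0002
```

Emit:
jog_arm(deltas=[[[30,-30,-20,0,0,0,0],[30,-30,-20,0,0,0,0],[30,-30,0,0,0,0,0],[0,0,0,0,0,0,0],[0,0,0,0,0,0,0]]])

```text
clock: 10.5
eef_pos: [0.358, -0.2953, 0.221]
tool_rot: [-0.029, 0.983, -0.005, 0.179]
ft_force: [0.7, -0.3, -0.3]
grip_width: 0.0001
```

```bash
python3 - <<'E'
from h import *
plan([])
save("side","s7"); save("top","t7")
for n in("top","side"):
  print(n,proj(n,W(p,[(-.02,.125,.048),(-.02,.175,.048),(-.02,.075,.048)])).round(1).tolist())
  for r in masks_of("cork_block",n): print(round(r["conf"],2),np.round(r["at"],1),inv(atz(n,r["at"],.046)).round(3))
  for t in ["mallet","birch_slice","block_plane","offcut"]:
    for r in masks_of(t,n): print(t,np.round(r["at"],0))
a=cv2.imread("pics/s7.png")[130:280,250:400];b=cv2.imread("pics/t7.png")[120:270,280:430]
cv2.imwrite("pics/c7.png",cv2.resize(cv2.hconcat([a,b]),None,fx=2.6,fy=2.6,interpolation=cv2.INTER_CUBIC))
E
```

```text
clock 10.5 press TCP [-0.2408 -0.0845  0.221 ] F [ 0.7 -0.3 -0.3]
top [[318.2, 206.4], [304.0, 207.5], [332.5, 205.2]]
0.85 [415.2 241.3] [-0.169 -0.202  0.046]
0.65 [319.6 207. ] [-0.022  0.12   0.046]
0.56 [411.3 168.9] [ 0.087 -0.214  0.046]
mallet [220. 197.]
birch_slice [234. 241.]
block_plane [183. 227.]
offcut [350. 192.]
offcut [452. 244.]
side [[324.1, 207.7], [324.1, 198.9], [324.1, 217.0]]
0.98 [358.4 289.9] [ 0.079 -0.24   0.046]
0.75 [322.9 210.5] [-0.024  0.112  0.046]
0.59 [277.4 287. ] [-0.156 -0.232  0.046]
mallet [338. 147.]
birch_slice [299. 168.]
block_plane [317. 143.]
offcut [260. 330.]
```

View pics/c7.png

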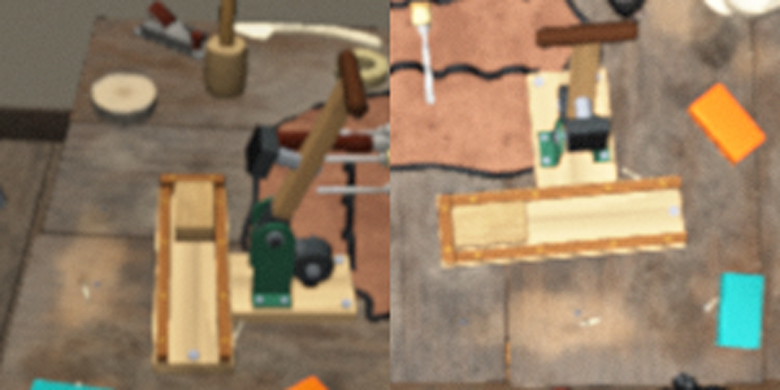

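The block lies flush against the stop (top crop 453 to 526), flat, with the arm raised and the bystanders where they were.

```bash
python3 -c "
from workcell import *
print(job_done())"
```

```text
the job is handed in; nothing more can be done
None
```

The press arm now stands raised by itself and the sanding block rests against the end stop. I handed the job in at about 10.6 s on the clock; it reports no verdict.

**What I did:** I pushed the handle up from below with the shut fingers until it swung over on its own, then backed off. I then pushed the block along the channel with the shut fingers until it met the stop, where the force rose to 10 N and the tool stopped advancing. I withdrew from the channel before handing in.

**Last checks:**
- **Arm:** the handle showed at side pixel (385.5, 161.5) just after it swung over, against (385.4, 161.7) predicted for 1.92 rad. The final picture still shows it raised.
- **Block:** it looks flat and flush with the stop in the pictures. The trained network put its centre at y = 0.120 m from the top camera and 0.112 m from the side. The side figure is below the 0.119 m limit. I put that down to the side mask including the block's front face, and relied on the contact force and the picture instead.
- **Bystanders:** the network's points moved by at most 5 pixels, which I took as detection noise. The top view also gave a false "offcut" on the press, at (350, 192).
- **Robot:** clear of everything, with wrist forces below 1 N.

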